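# Shut down the cutting bench at the switch console

## Task

Cutting is finished: shut the bench down at the switch console with light fingertip taps on the raised half of the rockers, each until it has tipped fully over to off - first the yellow one (jigsaw), then the green one (dust extractor), and last the white one (work lamp). Leave the blue one (battery charger) on, and don't pick up or push about the pencil, tape measure, glue bottle and sanding block that lie around the console.

Things in the scene. Friction and masses are not known exactly. Their poses are not given: they have to be found in the camera images.
- console: Sloped wooden switch console fixed to the bench, 150 deep (its x) by 380 wide (its y), 30 high at the front (-x, nearest the robot), 62 at the back: its top rises at 12 degrees towards +x. Origin: centre of its underside. Four grey switch boxes stand on it in a row along its y, 84 apart, 14 mm between them; which colour stands where varies.
- tap_saw (a point): Place to tap on the yellow rocker (jigsaw socket): on its top face, mid-width, 16 mm from its middle towards its far end (console's +x), on the half that stands up while on. Moves with the rocker. Its z is the face's normal, x runs along the rocker to the far end. The face rises to the far end at 19 degrees when on, 5 when off. Pressed lightly, it stays 7 mm or more above the bezel.
- rocker_saw (a joint): yellow rocker (jigsaw socket), flat plate 50 by 42 wide by 10, pivoted about its middle: 0 rad = on (far half up, red flag on far end), 0.244 = off (far half down about 4 mm at the tap point). 2.5 N there tips it; it stays where left; pressing the near half turns it on. It sits on a rubber seal: past off, it yields under a firmer push (2.5 N at first, then 2.5 N per mm, up to 6 mm).
- tap_extractor (a point): Place to tap on the green rocker (dust extractor): on its top face, mid-width, 16 mm from its middle towards its far end (console's +x), on the half that stands up while on. Moves with the rocker. Its z is the face's normal, x runs along the rocker to the far end. The face rises to the far end at 19 degrees when on, 5 when off. Pressed lightly, it stays 7 mm or more above the bezel.
- rocker_extractor (a joint): green rocker (dust extractor), flat plate 50 by 42 wide by 10, pivoted about its middle: 0 rad = on (far half up, red flag on far end), 0.244 = off (far half down about 4 mm at the tap point). 2.5 N there tips it; it stays where left; pressing the near half turns it on. It sits on a rubber seal: past off, it yields under a firmer push (2.5 N at first, then 2.5 N per mm, up to 6 mm).
- tap_lamp (a point): Place to tap on the white rocker (work lamp): on its top face, mid-width, 16 mm from its middle towards its far end (console's +x), on the half that stands up while on. Moves with the rocker. Its z is the face's normal, x runs along the rocker to the far end. The face rises to the far end at 19 degrees when on, 5 when off. Pressed lightly, it stays 7 mm or more above the bezel.
- rocker_lamp (a joint): white rocker (work lamp), flat plate 50 by 42 wide by 10, pivoted about its middle: 0 rad = on (far half up, red flag on far end), 0.244 = off (far half down about 4 mm at the tap point). 2.5 N there tips it; it stays where left; pressing the near half turns it on. It sits on a rubber seal: past off, it yields under a firmer push (2.5 N at first, then 2.5 N per mm, up to 6 mm).
- tap_charger (a point): Place to tap on the blue rocker (battery charger): on its top face, mid-width, 16 mm from its middle towards its far end (console's +x), on the half that stands up while on. Moves with the rocker. Its z is the face's normal, x runs along the rocker to the far end. The face rises to the far end at 19 degrees when on, 5 when off. Pressed lightly, it stays 7 mm or more above the bezel.
- rocker_charger (a joint): blue rocker (battery charger), flat plate 50 by 42 wide by 10, pivoted about its middle: 0 rad = on (far half up, red flag on far end), 0.244 = off (far half down about 4 mm at the tap point). 2.5 N there tips it; it stays where left; pressing the near half turns it on. It sits on a rubber seal: past off, it yields under a firmer push (2.5 N at first, then 2.5 N per mm, up to 6 mm).
- tape_measure: Bystander, loose. Black tape measure, 72 by 66 by 38 high, standing to the console's +y side. Origin: centre of its underside.
- pencil: Bystander, loose. Red carpenter's pencil 178 long, 7.5 thick, lying on the bench in front of the console. Origin: underside, middle.
- glue_bottle: Bystander, loose. White glue bottle with an orange cap, 60 across, 165 high, standing to the console's -y side. Origin: centre of its underside.
- sanding_block: Bystander, loose. Cork sanding block with an orange sole, 110 by 65 by 33 high, lying behind the console (its +x side). Origin: centre of its underside.
- switch_saw: Grey switch box, 92 along the slope by 70 wide by 36 high, fixed on the console, carrying the yellow rocker. Origin: centre of its underside, on the sloping top; axes parallel to the console's.
- switch_extractor: Grey switch box, 92 along the slope by 70 wide by 36 high, fixed on the console, carrying the green rocker. Origin: centre of its underside, on the sloping top; axes parallel to the console's.
- switch_lamp: Grey switch box, 92 along the slope by 70 wide by 36 high, fixed on the console, carrying the white rocker. Origin: centre of its underside, on the sloping top; axes parallel to the console's.
- switch_charger: Grey switch box, 92 along the slope by 70 wide by 36 high, fixed on the console, carrying the blue rocker. Origin: centre of its underside, on the sloping top; axes parallel to the console's.

How it is judged:
On the way, in this order (a step that is already met when the one before it is completed fails the run):
1. the yellow rocker (jigsaw) is off (value of joint rocker_saw above 0.19 rad), for 0.1 s.
2. then the green rocker (extractor) is off (value of joint rocker_extractor above 0.19 rad), for 0.1 s.
3. then the white rocker (lamp) is off (value of joint rocker_lamp above 0.19 rad), for 0.1 s.
At the end, for the whole second after the job is handed in: Yellow, green and white rockers are off (each at 0.19 rad or more of 0.244), the blue one is still on (under 0.06 rad), and the tape measure, pencil, glue bottle and sanding block lie within 30 mm of where they were (value of joint each of rocker_saw, rocker_extractor, rocker_lamp above 0.19 rad and value of joint rocker_charger below 0.06 rad and distance of each of tape_measure, pencil, glue_bottle, sanding_block from where it was at the start of the episode below 0.03 m); the robot touches nothing.
It fails at once if a switch goes off out of order: the extractor while the jigsaw's socket is still on, or the lamp while the extractor is still on ((value of joint rocker_saw below 0.12 rad and value of joint rocker_extractor above 0.12 rad) or (value of joint rocker_extractor below 0.12 rad and value of joint rocker_lamp above 0.12 rad)).
It fails at once if the battery charger's blue rocker is moved (value of joint rocker_charger above 0.06 rad).
It fails at once if a switch is pressed with more than 25 N (contact force between the fingers and switch_saw above 25 N or contact force between the fingers and switch_extractor above 25 N or contact force between the fingers and switch_lamp above 25 N or contact force between the fingers and switch_charger above 25 N).
It fails at once if a switch is touched with the hand or arm instead of the fingers (contact force between the arm and switch_saw above 2 N or contact force between the arm and switch_extractor above 2 N or contact force between the arm and switch_lamp above 2 N or contact force between the arm and switch_charger above 2 N).
It fails at once if a loose thing beside the console is lifted, or shifted by more than 30 mm (distance of any of tape_measure, pencil, glue_bottle, sanding_block from where it was at the start of the episode above 0.03 m).
It also fails if it takes over 38 s, if anything falls off the work surface, if the arm or the gripper's body presses on something with over 40 N, if the wrist force passes 120 N, or if a joint passes its speed limit or range.

## Robot

A 7-joint arm with a two-finger parallel gripper is mounted at the origin on the work surface. World frame = base frame: x ahead of the robot, y to its left, z up, the work surface at z = 0. Lengths are in m, angles in rad, forces in N, time in s.
With the tool pointing down it reaches from about 0.35 to 0.9 m from the base axis. Payload 8.1 kg.
Tool frame: the origin (TCP) lies midway between the tips of the shut fingers; the grasp point (between the pads) lies 19 mm behind it; z points along the fingers, y is the direction in which the jaws open and shut (so a half turn about z gives the same grasp; the last joint's range is limited). The gripper opens to 92 mm and grips with 3 to 60 N. Pads are 19 mm wide; open, the fingers measure 130 mm over their backs; the gripper's body (75 mm by 190 mm) begins 47 mm behind the grasp point.
Start: joints at [-1.35, 0.434, 0.025, 1.573, -0.012, 1.134, -0.075], TCP at [0.199, 0.593, 0.199] pointing down, gripper open.
Joint ranges: [-2.62, 2.62], [-0.44, 2.09], [-1.27, 1.32], [0.08, 2.57], [-1.32, 4.46], [0.12, 2], [-2.74, 2.74]. Speed limits (rad/s): [2.22, 2.22, 3.01, 3.01, 3.14, 3.14, 3.14].

## Interface

Orientations are given as a rotation vector (axis times angle).
In Python, from cell import arm gives the robot as it stands. The module is installed in compiled form; this text tells all that it offers.
- The arm moves only by the tool jog_arm, never from a script. Its argument "increments" is a list of rows, each an object with "slide": the shift along the tool's x, y, z in mm, a list of three; "roll": the turn about the tool's z in rad; "gripper": the opening, from 0 (shut) to 1 (fully open). In form: [{"slide": [x, y, z], "roll": roll, "gripper": gripper}, ...]. A call has exactly 10 rows; each row is the pose to reach, as a shift and turn from the pose commanded when the call began, along the tool's axes at that moment; what a row does not reach only later rows make up. A row lasts 1/12 s, in which the tool goes at most 41.7 mm and 7.16 degrees, less where a joint would pass 70% of its speed; a pose out of reach is approached as far as the arm can. A call with a gripper value outside its range is refused whole. The fingers move at their own pace and stop on an object; "newtons" is the grip in N (left out, the last holds). Time passes only in rows, so rows that repeat a pose let the fingers close, or fill a call up. It gives the time, the measured TCP pose, the force and the opening at its end, in the units of the state.
- arm.observe(): the state, without advancing time (a new reading comes with each control period).
- arm.get_image(name): name is "scene" or "top" or "wrist"; returns a dict with "frame" (400x640x3 uint8, blue, green, red), "depth" (400x640 float32, m along the optical axis (not along the pixel's ray), 0 where there is no reading), "intrinsics" (3x3 intrinsics, pixels), "R" (3x3) and "t" (3): a world point X has camera coordinates R X + t; the wrist camera has in their place "hand_eye" (4x4, takes a point from camera to tool coordinates, whose origin is the TCP and whose axes are the flange's). Camera axes: x right, y down, z forward; pixel columns grow to the right and rows downward; lengths in m; the calibration is good to about 2 mm. A picture is of the moment at which its call begins: read the wrist's pose just before it.
- arm.sign_off(): hands the job in, once; it reports no verdict.
The state is a dict: "clock": time; "joints": joint angles; "dq": joint speeds; "joint_efforts": joint torques, N m; "position": TCP position; "ee_rot": TCP orientation; "force": force on the tool from outside, world axes, zero at the start; "ft_torque": the same for the moment, N m; "width": opening from 0.0 (shut) to 1.0 (fully open).
Only numpy, scipy, OpenCV 4.12 (cv2) and the standard library are available. Lean on these libraries where they do the work, as an engineer would, in place of code of your own. Each camera call takes 0.05 s, during which the arm holds its last target.

## Working session

There is one attempt and no reset: what is moved stays moved. The work goes in short steps, Python scripts to look and compute and a tool call to move; the robot and the scene stay as the last step left them, time stands still between calls to the robot, and variables do not carry over. Pictures are saved under pics/ and viewed, and the job is handed in when it is done.

Besides the shell and the picture viewer there is one more tool, called by a JSON object that holds its "name" and its "arguments", one argument or row to a line. jog_arm: Moves the arm, as the interface text tells. Its arguments: {"type":"object","properties":{"increments":{"type":"array"},"newtons":{"type":"number"}},"required":["increments"]}

```bash
mkdir -p pics
python3 - <<'E'
from cell import arm
import cv2,numpy as np,pickle
s=arm.observe();print(s)
d={}
for n in("scene","top"):
    i=arm.get_image(n);d[n]=i;cv2.imwrite(f"pics/{n}0.png",i["frame"])
pickle.dump(d,open("d0.pkl","wb"))
E
```

```text
{'clock': 0.0, 'joints': array([-1.34960885,  0.43521476,  0.02499917,  1.57408869, -0.01159753,
        1.1340029 , -0.07510966]), 'dq': array([-0.00073312, -0.00067291,  0.00138647,  0.00175554, -0.00026018,
        0.00070993,  0.0008168 ]), 'joint_efforts': array([ 5.55542488e-05, -6.67851877e+01,  9.84715931e-01, -3.14457715e+01,
       -6.06037932e-02,  4.29765531e-02,  1.59887340e-04]), 'position': array([0.19874768, 0.59197547, 0.19835367]), 'ee_rot': array([-5.06527653e-01, -3.10038887e+00,  2.45913227e-03]), 'force': array([-0.55026798, -0.90442969,  0.16371276]), 'ft_torque': array([0.04940276, 0.00352113, 0.02430644]), 'width': 1.0007643374129733}
```

View pics/scene0.png

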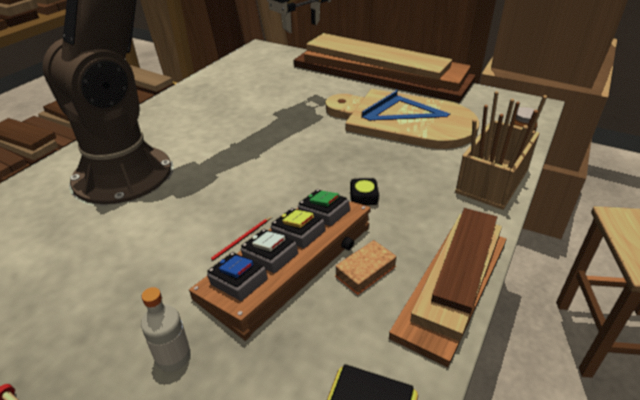

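View pics/top0.png

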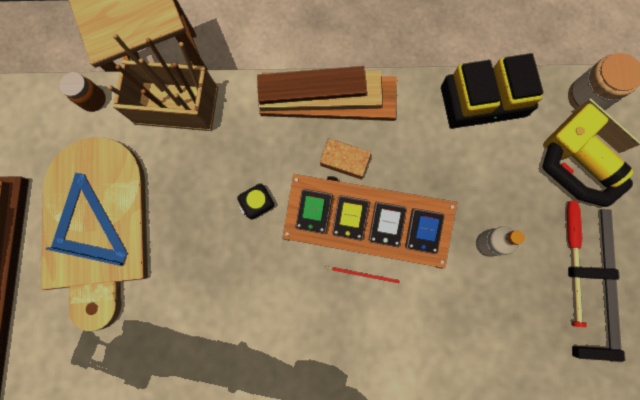

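The top view shows the rockers at about green (313,208), yellow (351,214), white (388,221) and blue (427,229), with +x up in the image and +y to the left. The arm is clear of the console. Next I measure the rockers in 3D.

```bash
cat > h.py <<'E'
import numpy as np,cv2
def cloud(im):
    K,R,t=im["intrinsics"],np.array(im["R"]),np.array(im["t"]).ravel()
    d=im["depth"];v,u=np.mgrid[:d.shape[0],:d.shape[1]]
    c=np.stack([(u-K[0,2])/K[0,0]*d,(v-K[1,2])/K[1,1]*d,d],-1)
    return (c-t)@R
E
python3 - <<'E'
import pickle,cv2,numpy as np
from h import *
d=pickle.load(open("d0.pkl","rb"))
for n,box in(("top",(270,150,480,290)),("scene",(180,170,380,340))):
    im=d[n];P=cloud(im);f=im["frame"];x0,y0,x1,y1=box
    cv2.imwrite(f"pics/{n}_crop.png",cv2.resize(f[y0:y1,x0:x1],None,fx=3.8,fy=3.8,interpolation=cv2.INTER_CUBIC)[:600])
    hsv=cv2.cvtColor(f,cv2.COLOR_BGR2HSV);H,S,V=cv2.split(hsv)
    z=P[...,2]
    print(n,"cam",-np.array(im["R"]).T@np.array(im["t"]).ravel())
    roi=np.zeros(H.shape,bool);roi[y0:y1,x0:x1]=1
    roi&=(z>.06)&(z<.2)
    for c,m in dict(green=(H>45)&(H<80)&(S>120),yellow=(H>20)&(H<36)&(S>140)&(V>100),white=(S<50)&(V>150),blue=(H>95)&(H<130)&(S>120)).items():
        m=m&roi
        nl,lab,st,ce=cv2.connectedComponentsWithStats(m.astype(np.uint8))
        if nl<2: print(c,"none");continue
        k=1+np.argmax(st[1:,4]);q=P[lab==k]
        A=np.c_[q[:,:2]-q[:,:2].mean(0),np.ones(len(q))];co=np.linalg.lstsq(A,q[:,2],rcond=None)[0]
        print(c,st[k],ce[k].round(1),"mean",q.mean(0).round(4),"grad",co[:2].round(3),"zspread",q[:,2].min().round(4),q[:,2].max().round(4), cv2.minAreaRect((q[:,:2]*1000).astype(np.float32)))
E
```

```text
top cam [0.41210456 0.01641863 0.99154441]
green [302 196  23  25 425] [313.1 208.2] mean [0.564  0.0623 0.0929] grad [ 0.331 -0.092] zspread 0.0763 0.1054 ((565.0765991210938, 63.00824737548828), (44.173954010009766, 47.66753387451172), 79.60600280761719)
yellow [340 202  22  26 435] [350.5 214.8] mean [ 0.5487 -0.0198  0.0933] grad [ 0.34  -0.093] zspread 0.076 0.1042 ((549.4528198242188, -20.03196907043457), (42.466800689697266, 48.121524810791016), 78.91401672363281)
white [378 209  22  25 410] [388.7 221.3] mean [ 0.5337 -0.1025  0.0939] grad [ 0.335 -0.067] zspread 0.0833 0.1051 ((533.9478149414062, -102.50224304199219), (40.27753448486328, 46.285194396972656), 79.05766296386719)
blue [415 215  25  27 464] [427.  228.4] mean [ 0.5179 -0.1848  0.093 ] grad [ 0.349 -0.072] zspread 0.0732 0.1045 ((518.9951171875, -186.90243530273438), (45.35831069946289, 50.229713439941406), 77.7569351196289)
scene cam [ 0.95274922 -0.62972229  0.72458622]
green [309 191  29  16 259] [321.6 198.1] mean [0.5625 0.0582 0.0908] grad [ 0.38  -0.008] zspread 0.0722 0.1017 ((557.4403076171875, 64.88156127929688), (45.31560516357422, 73.80242156982422), 71.82926940917969)
yellow [282 210  31  17 279] [296.6 216.9] mean [ 0.5472 -0.0181  0.0907] grad [ 0.375 -0.207] zspread 0.0602 0.1022 ((544.3414306640625, -3.417369842529297), (73.2898941040039, 65.1548843383789), 78.78255462646484)
white [253 232  31  16 274] [267.9 239.3] mean [ 0.5341 -0.1017  0.0927] grad [ 0.372 -0.089] zspread 0.0722 0.102 ((529.4801025390625, -96.14263153076172), (50.895530700683594, 58.254310607910156), 77.7624282836914)
blue [219 255  34  24 437] [233.7 265.3] mean [ 0.5158 -0.1852  0.0903] grad [ 0.377 -0.075] zspread 0.0721 0.1015 ((511.2259521484375, -178.49520874023438), (53.920345306396484, 69.55609893798828), 80.98881530761719)
```

View pics/top_crop.png

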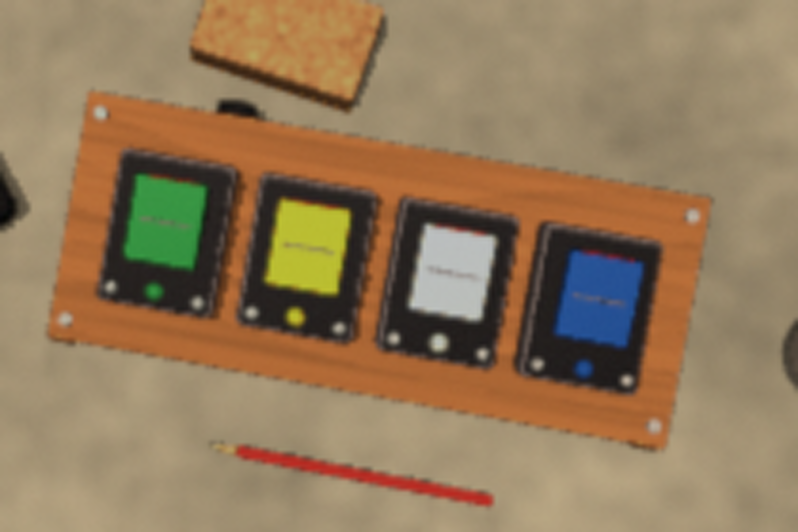

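```bash
cat >> h.py <<'E'
from scipy.spatial.transform import Rotation as Ro
yaw=-np.radians(10.57);cx=np.array([np.cos(yaw),np.sin(yaw),0])
C=dict(green=np.array([.5645,.0625,.0932]),yellow=np.array([.549,-.020,.0934]),white=np.array([.534,-.1024,.0937]),blue=np.array([.5185,-.185,.094]))
def tap(c,l=.016,a=19): 
    a=np.radians(a);return C[c]+cx*l*np.cos(a)+np.array([0,0,l*np.sin(a)])
def plan(s,goal):
    R=Ro.from_rotvec(s["ee_rot"]).as_matrix()
    dd=R.T@(np.array(goal)-s["position"])*1000
    cy=np.array([-cx[1],cx[0],0]);v=R.T@cy
    a=np.arctan2(-v[0],v[1])  # turn about tool z taking y to v
    a=(a+np.pi/2)%np.pi-np.pi/2
    return dd.round(1),round(a,4),R.round(3)
E
python3 - <<'E'
from cell import arm
from h import *
s=arm.observe()
g=tap("yellow",.012);print(g);g[2]=.17
print(plan(s,g))
import pickle
P=cloud(pickle.load(open("d0.pkl","rb"))["top"])
print(P[238,514],P[155,345],P[200,256])
E
```

```text
[ 0.56015369 -0.02208131  0.09730682]
(array([-538.1, -467.1,   29.1]), np.float64(-0.1394), array([[-0.948,  0.318, -0.   ],
       [ 0.318,  0.948, -0.001],
       [-0.   , -0.001, -1.   ]]))
[ 0.48932249 -0.33769279  0.16664714] [ 0.70302541 -0.01109409  0.03338639] [0.59386321 0.19974217 0.03742054]
```

{"name": "jog_arm", "arguments": {
  "increments": [
    {"slide":[-27,-23,0],"roll":-0.02,"gripper":0},
    {"slide":[-54,-47,0],"roll":-0.04,"gripper":0},
    {"slide":[-84,-73,0],"roll":-0.06,"gripper":0},
    {"slide":[-114,-99,0],"roll":-0.08,"gripper":0},
    {"slide":[-144,-125,0],"roll":-0.1,"gripper":0},
    {"slide":[-174,-151,0],"roll":-0.12,"gripper":0},
    {"slide":[-204,-177,0],"roll":-0.14,"gripper":0},
    {"slide":[-234,-203,0],"roll":-0.14,"gripper":0},
    {"slide":[-264,-229,0],"roll":-0.14,"gripper":0},
    {"slide":[-294,-255,0],"roll":-0.14,"gripper":0}
  ],
  "newtons": 10
}}

```text
clock: 0.93
position: [0.3969, 0.2553, 0.1991]
ee_rot: [-0.288, -3.128, -0.0]
force: [0.7, 0.2, 0.2]
width: 0.325
```

Run:
```python
from cell import arm
from h import *
s=arm.observe()
g=tap("yellow",.012);g[2]=.17
print(s["position"],s["width"],s["clock"],plan(s,g)[:2])
```

```text
[0.39688451 0.25525497 0.19910016] 0.324948503113312 0.9333 (array([-211.2, -242.8,   29.1]), np.float64(0.0007))
```

{"name": "jog_arm", "arguments": {
  "increments": [
    {"slide":[-26,-30,0],"roll":0,"gripper":0},
    {"slide":[-52,-60,0],"roll":0,"gripper":0},
    {"slide":[-78,-90,0],"roll":0,"gripper":0},
    {"slide":[-104,-120,5],"roll":0,"gripper":0},
    {"slide":[-130,-150,10],"roll":0,"gripper":0},
    {"slide":[-156,-180,15],"roll":0,"gripper":0},
    {"slide":[-180,-207,20],"roll":0,"gripper":0},
    {"slide":[-200,-230,25],"roll":0,"gripper":0},
    {"slide":[-211,-243,29],"roll":0,"gripper":0},
    {"slide":[-211,-243,29],"roll":0,"gripper":0}
  ]
}}

```text
clock: 1.77
position: [0.5602, -0.0252, 0.169]
ee_rot: [-0.298, -3.127, 0.004]
force: [-0.5, -0.5, 0.3]
width: 0.007
```

Run:
```python
from cell import arm
from h import *
import pickle
s=arm.observe()
g=tap("yellow",.012);g[2]=.13
print(s["position"],s["width"],s["force"],plan(s,g)[:2])
w=arm.get_image("wrist");cv2.imwrite("pics/w1.png",w["frame"]);print(w["hand_eye"].round(3),w["intrinsics"])
pickle.dump((s,w),open("w1.pkl","wb"))
i=arm.get_image("scene");cv2.imwrite("pics/s1.png",cv2.resize(i["frame"][100:300,180:430],None,fx=3,fy=3,interpolation=cv2.INTER_CUBIC))
```

```text
[ 0.5601537  -0.02523477  0.16903727] 0.007304267851049702 [-0.51666814 -0.51815498  0.25417788] (array([ 0.6,  3.2, 39. ]), np.float64(-0.0053))
[[ 0.001 -0.958 -0.288  0.077]
 [ 1.     0.002  0.     0.001]
 [ 0.    -0.288  0.958 -0.186]
 [ 0.     0.     0.     1.   ]] [[280.72913286   0.         321.30691926]
 [  0.         280.72913286 199.33378178]
 [  0.           0.           1.        ]]
```

View pics/w1.png

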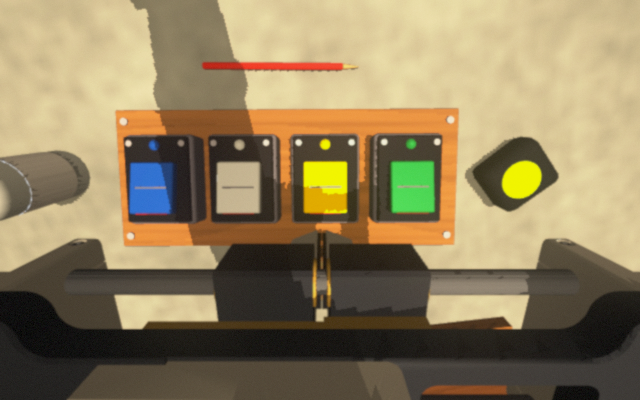

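View pics/s1.png

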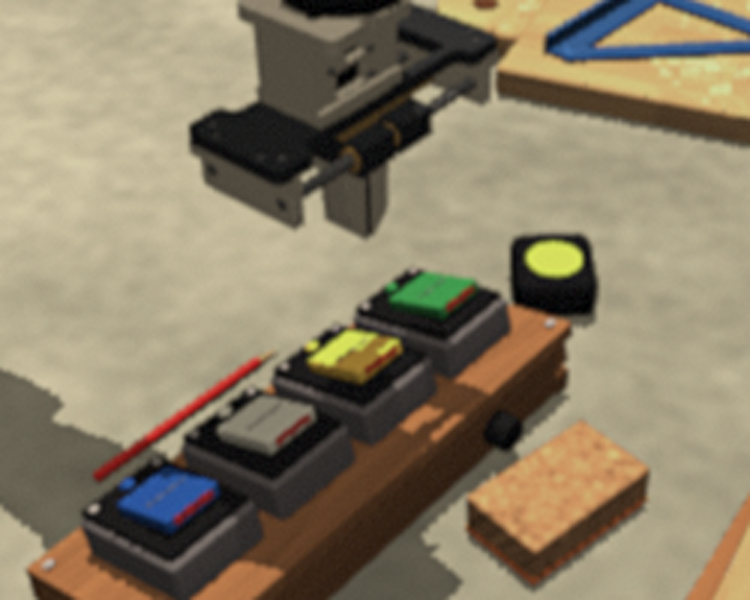

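The wrist view shows the shut fingers beside the yellow rocker at (325,187), with green at (412,187) to the right and white at (238,187) to the left. I check the rocker positions against the wrist depth.

Run:
```python
from h import *
import pickle
s,w=pickle.load(open("w1.pkl","rb"))
P=cloud(dict(intrinsics=w["intrinsics"],depth=w["depth"],R=np.eye(3),t=np.zeros(3)))
he=np.array(w["hand_eye"]);P=P@he[:3,:3].T+he[:3,3]
P=P@Ro.from_rotvec(s["ee_rot"]).as_matrix().T+s["position"]
for c,(u0,u1,v0,v1) in dict(blue=(131,172,164,208),white=(216,260,163,213),yellow=(304,347,162,213),green=(391,433,162,213)).items():
    q=P[v0:v1,u0:u1];m=q[...,2]>.07
    n=q.shape[0]
    print(c,"near edge",q[1,10:-10].mean(0).round(4),"far",q[-2,10:-10].mean(0).round(4),"mean",q.reshape(-1,3).mean(0).round(4),C[c])
```

```text
blue near edge [ 0.4988 -0.1795  0.0868] far [ 0.5357 -0.1855  0.0997] mean [ 0.5172 -0.1819  0.0941] [ 0.5185 -0.185   0.094 ]
white near edge [ 0.5123 -0.0936  0.0979] far [ 0.5556 -0.1048  0.1012] mean [ 0.5345 -0.1008  0.0947] [ 0.534  -0.1024  0.0937]
yellow near edge [ 0.5283 -0.0144  0.0865] far [ 0.5675 -0.0216  0.1122] mean [ 0.5493 -0.0184  0.0958] [ 0.549  -0.02    0.0934]
green near edge [0.5437 0.0671 0.087 ] far [0.5866 0.0586 0.1011] mean [0.565  0.0627 0.0946] [0.5645 0.0625 0.0932]
```

{"name": "jog_arm", "arguments": {
  "increments": [
    {"slide":[0,3.5,15],"roll":0,"gripper":0},
    {"slide":[0,3.5,35],"roll":0,"gripper":0},
    {"slide":[0,3.5,50],"roll":0,"gripper":0},
    {"slide":[0,3.5,58],"roll":0,"gripper":0},
    {"slide":[0,3.5,62],"roll":0,"gripper":0},
    {"slide":[0,3.5,65],"roll":0,"gripper":0},
    {"slide":[0,3.5,67],"roll":0,"gripper":0},
    {"slide":[0,3.5,69],"roll":0,"gripper":0},
    {"slide":[0,3.5,71],"roll":0,"gripper":0},
    {"slide":[0,3.5,71],"roll":0,"gripper":0}
  ]
}}

```text
clock: 2.7
position: [0.5602, -0.0168, 0.0992]
ee_rot: [0.288, 3.128, 0.0]
force: [0.6, 0.2, -0.4]
width: 0.002
```

{"name": "jog_arm", "arguments": {
  "increments": [
    {"slide":[0,-2,-2],"roll":0,"gripper":0},
    {"slide":[0,-4,-2],"roll":0,"gripper":0},
    {"slide":[0,-4.5,-1],"roll":0,"gripper":0},
    {"slide":[0,-4.5,0],"roll":0,"gripper":0},
    {"slide":[0,-4.5,1],"roll":0,"gripper":0},
    {"slide":[0,-4.5,2],"roll":0,"gripper":0},
    {"slide":[0,-4.5,3],"roll":0,"gripper":0},
    {"slide":[0,-4.5,4],"roll":0,"gripper":0},
    {"slide":[0,-4.5,4],"roll":0,"gripper":0},
    {"slide":[0,-4.5,4],"roll":0,"gripper":0}
  ]
}}

```text
clock: 3.53
position: [0.5592, -0.0212, 0.095]
ee_rot: [-0.288, -3.128, -0.0]
force: [0.9, -0.5, 0.4]
width: 0.001
```

Run:
```python
from cell import arm
from h import *
s=arm.observe();print(s["position"],s["force"])
i=arm.get_image("scene");cv2.imwrite("pics/s2.png",cv2.resize(i["frame"][150:300,200:380],None,fx=4,fy=4,interpolation=cv2.INTER_CUBIC))
```

```text
[ 0.55923858 -0.02121301  0.09504595] [ 0.85357526 -0.51252478  0.39556171]
```

View pics/s2.png

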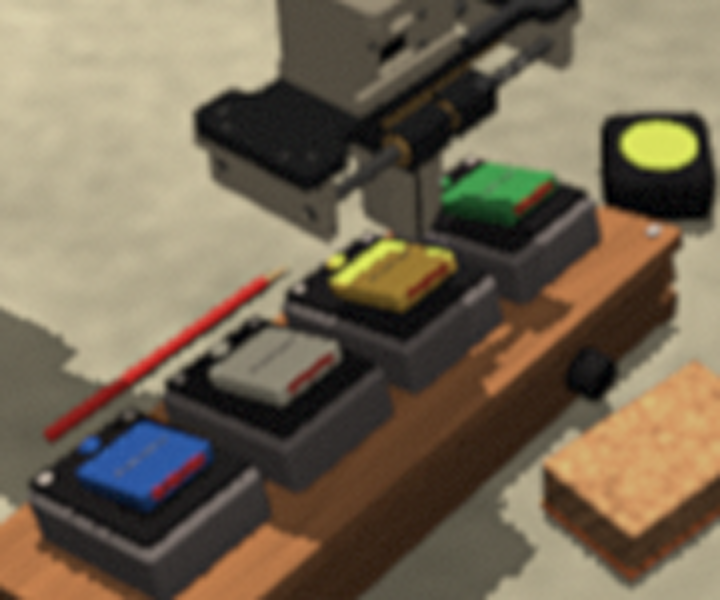

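In the scene picture the fingertips appear behind the yellow rocker, near (400,225) in the crop, rather than on it. I compare where the reported TCP projects with where the finger really is.

Run:
```python
from cell import arm
from h import *
import pickle
s=arm.observe();d={}
for n,b in(("scene",(200,150,380,300)),("top",(270,150,470,290))):
    i=arm.get_image(n);d[n]=i
    f=i["frame"].copy()
    R=np.array(i["R"]);t=np.array(i["t"]).ravel();K=i["intrinsics"]
    RT=Ro.from_rotvec(s["ee_rot"]).as_matrix()
    k=4
    g=cv2.resize(f[b[1]:b[3],b[0]:b[2]],None,fx=k,fy=k,interpolation=cv2.INTER_CUBIC)
    for off,col in(((0,0,0),(0,0,255)),((0,0,-.06),(255,0,255)),((.0095,0.019,0),(0,255,255)),((-.0095,-.019,0),(255,255,0))):
        c=R@(s["position"]+RT@np.array(off))+t;p=K@c;p=p[:2]/p[2];print(n,off,p)
        cv2.circle(g,tuple(int(x) for x in (p-np.array(b[:2]))*k),4,col,-1)
    cv2.imwrite(f"pics/{n}3.png",g)
pickle.dump((s,d),open("d3.pkl","wb"))
```

```text
scene (0, 0, 0) [300.8680987  217.92814423]
scene (0, 0, -0.06) [299.5949616  194.31563274]
scene (0.0095, 0.019, 0) [303.54928351 211.19113413]
scene (-0.0095, -0.019, 0) [298.09518647 224.89563774]
top (0, 0, 0) [351.12705399 209.89152541]
top (0, 0, -0.06) [352.28965266 205.13414532]
top (0.0095, 0.019, 0) [341.82388544 212.59848335]
top (-0.0095, -0.019, 0) [360.41867776 207.18792667]
```

View pics/scene3.png

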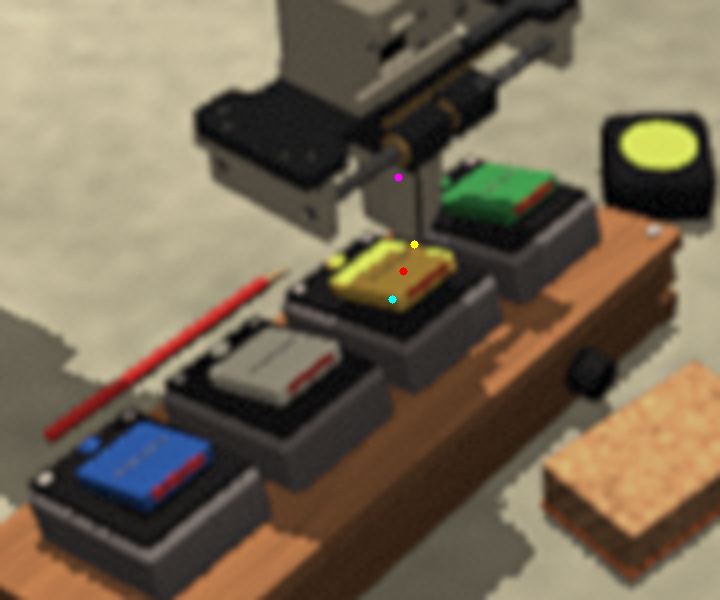

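View pics/top3.png

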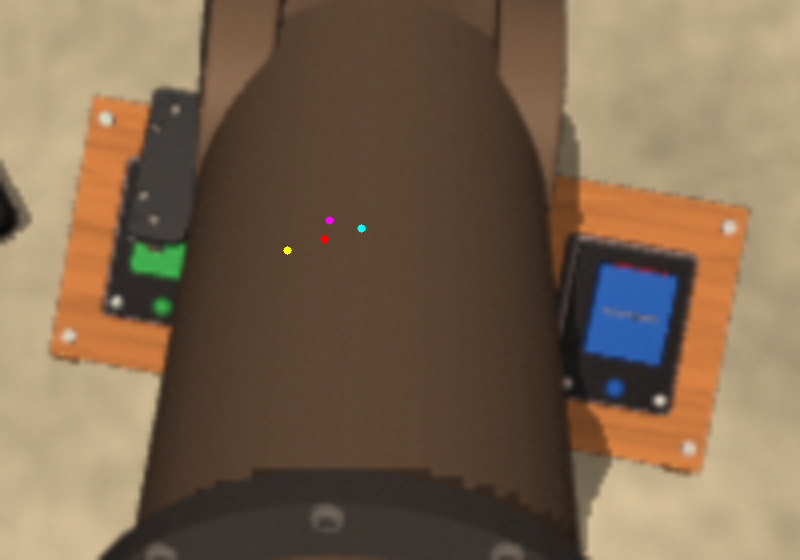

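Run:
```python
from h import *
import pickle
s,d=pickle.load(open("d3.pkl","rb"))
print(s["position"])
RT=Ro.from_rotvec(s["ee_rot"]).as_matrix()
im=d["scene"];P=cloud(im)
for u,vs in((298,range(190,222,2)),(303,range(190,222,2))):
    for v in vs: print(u,v,P[v,u].round(4),(RT.T@(P[v,u]-s["position"])*1000).round(0),im["frame"][v,u])
for u,v in ((250,184),(282,205),(276,201)): print(u,v,P[v,u].round(3),(RT.T@(P[v,u]-s["position"])*1000).round(0))
g=cv2.resize(im["frame"][175:235,270:330],None,fx=10,fy=10,interpolation=cv2.INTER_NEAREST);cv2.imwrite("pics/z3.png",g)
```

```text
[ 0.55929306 -0.02122684  0.09510047]
298 190 [ 0.5825 -0.0616  0.2016] [ -30.  -35. -106.] [36 42 47]
298 192 [ 0.5681 -0.0398  0.1768] [-12. -17. -82.] [61 72 79]
298 194 [ 0.5679 -0.0399  0.1721] [-12. -17. -77.] [63 75 82]
298 196 [ 0.5665 -0.0382  0.1656] [-10. -15. -70.] [61 73 79]
298 198 [ 0.5671 -0.0395  0.1619] [-11. -17. -67.] [63 75 81]
298 200 [ 0.5677 -0.0408  0.1582] [-12. -18. -63.] [65 77 83]
298 202 [ 0.567  -0.0401  0.1527] [-11. -17. -58.] [64 76 82]
298 204 [ 0.5672 -0.0408  0.1483] [-11. -18. -53.] [61 72 78]
298 206 [ 0.5651 -0.038   0.1405] [ -9. -15. -45.] [60 69 76]
298 208 [ 0.5645 -0.0375  0.1349] [ -8. -15. -40.] [56 69 95]
298 210 [0.5279 0.018  0.0742] [38. 33. 21.] [ 66 165 156]
298 212 [ 0.5416 -0.0035  0.0902] [21. 14.  5.] [ 77 193 194]
298 214 [ 0.5454 -0.0096  0.091 ] [16.  9.  4.] [ 47 110 143]
298 216 [ 0.5501 -0.0172  0.0934] [10.  2.  2.] [ 48 109 138]
298 218 [ 0.5545 -0.0244  0.0954] [ 4. -4. -0.] [ 50 121 155]
298 220 [ 0.5577 -0.0296  0.0954] [ 0. -9. -0.] [ 51 122 156]
303 190 [ 0.591  -0.0584  0.2025] [ -38.  -31. -107.] [13 14 15]
303 1
[... 380 characters left out ...]
0.5701 -0.0278  0.14  ] [-12.  -4. -45.] [57 68 74]
303 206 [ 0.5706 -0.0289  0.1361] [-13.  -6. -41.] [56 66 72]
303 208 [ 0.57   -0.0284  0.1304] [-12.  -5. -35.] [55 66 72]
303 210 [ 0.5708 -0.0299  0.1268] [-13.  -6. -32.] [48 65 75]
303 212 [0.5511 0.0006 0.0909] [12. 20.  4.] [ 51 123 156]
303 214 [ 0.5559 -0.0072  0.0934] [ 6. 13.  2.] [ 51 121 155]
303 216 [ 0.5606 -0.0151  0.0961] [-0.  6. -1.] [ 51 122 154]
303 218 [ 0.565  -0.0223  0.0981] [-6. -0. -3.] [ 50 122 154]
303 220 [ 0.5704 -0.0311  0.1019] [-13.  -8.  -7.] [ 49 118 153]
250 184 [ 0.513 -0.107  0.221] [  29.  -93. -126.]
282 205 [ 0.58  -0.11   0.201] [ -36.  -83. -106.]
276 201 [ 0.574 -0.118  0.214] [ -32.  -93. -119.]
```

View pics/z3.png

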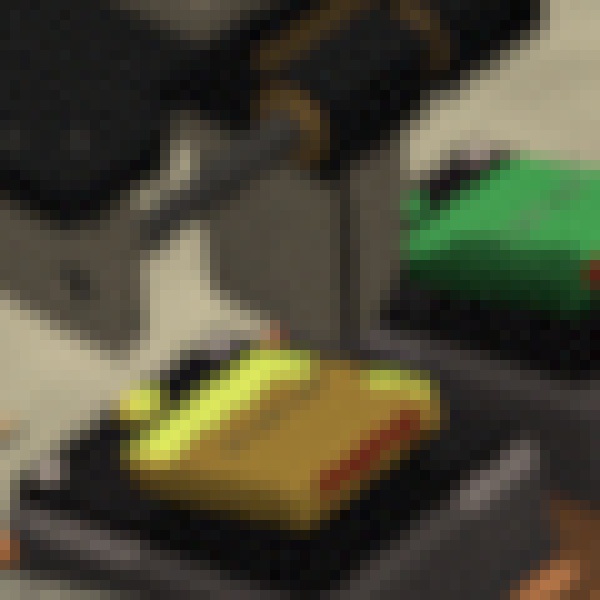

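By scene depth, the physical fingertips sit about 28–30 mm above the reported TCP: finger bottom z≈0.125, reported 0.095. The rocker positions agree across three cameras and the sideways alignment is good. I'll keep going down carefully, guided by force.

{"name": "jog_arm", "arguments": {
  "increments": [
    {"slide":[0,0,3],"roll":0,"gripper":0},
    {"slide":[0,0,6],"roll":0,"gripper":0},
    {"slide":[0,0,9],"roll":0,"gripper":0},
    {"slide":[0,0,12],"roll":0,"gripper":0},
    {"slide":[0,0,14],"roll":0,"gripper":0},
    {"slide":[0,0,16],"roll":0,"gripper":0},
    {"slide":[0,0,18],"roll":0,"gripper":0},
    {"slide":[0,0,19],"roll":0,"gripper":0},
    {"slide":[0,0,20],"roll":0,"gripper":0},
    {"slide":[0,0,20],"roll":0,"gripper":0}
  ]
}}

```text
clock: 4.52
position: [0.5592, -0.0213, 0.075]
ee_rot: [-0.289, -3.128, 0.0]
force: [-0.6, 0.7, 0.5]
width: 0.005
```

Run:
```python
from cell import arm
from h import *
s=arm.observe();print(s["position"],s["force"])
i=arm.get_image("scene");cv2.imwrite("pics/s4.png",cv2.resize(i["frame"][175:235,260:335],None,fx=10,fy=10,interpolation=cv2.INTER_CUBIC))
P=cloud(i)
print([P[v,303,2].round(4) for v in range(200,226,1)])
```

```text
[ 0.55918966 -0.02127143  0.07495537] [-0.56452929  0.67293981  0.50591356]
[np.float64(0.1784), np.float64(0.1748), np.float64(0.1716), np.float64(0.1412), np.float64(0.1387), np.float64(0.1366), np.float64(0.1325), np.float64(0.1314), np.float64(0.1288), np.float64(0.1256), np.float64(0.1253), np.float64(0.123), np.float64(0.1209), np.float64(0.1166), np.float64(0.1156), np.float64(0.112), np.float64(0.1103), np.float64(0.1082), np.float64(0.0991), np.float64(0.1003), np.float64(0.1009), np.float64(0.0989), np.float64(0.0971), np.float64(0.0975), np.float64(0.0945), np.float64(0.0924)]
```

View pics/s4.png

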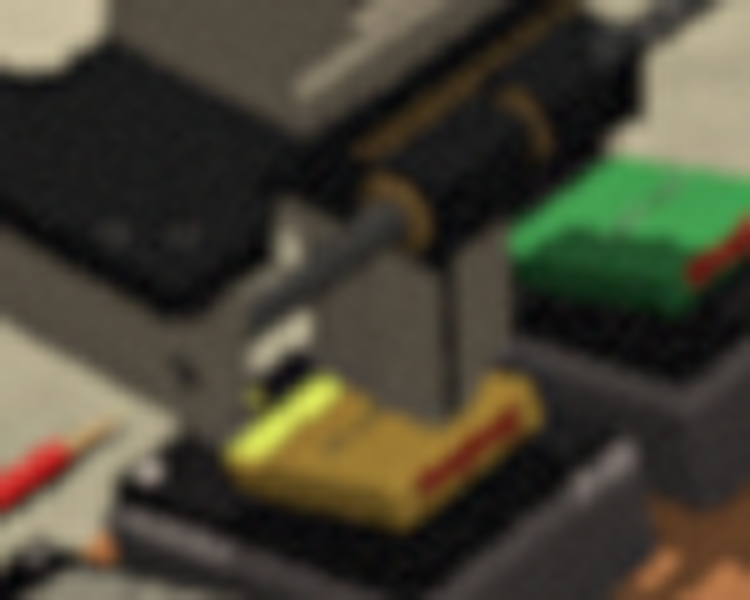

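The tips now hover a few mm above the far half of the yellow rocker, at (445,415) in the crop, and look centred. Next press goes down slowly.

{"name": "jog_arm", "arguments": {
  "increments": [
    {"slide":[0,0,1],"roll":0,"gripper":0},
    {"slide":[0,0,2],"roll":0,"gripper":0},
    {"slide":[0,0,3],"roll":0,"gripper":0},
    {"slide":[0,0,4],"roll":0,"gripper":0},
    {"slide":[0,0,5],"roll":0,"gripper":0},
    {"slide":[0,0,6],"roll":0,"gripper":0},
    {"slide":[0,0,7],"roll":0,"gripper":0},
    {"slide":[0,0,8],"roll":0,"gripper":0},
    {"slide":[0,0,8],"roll":0,"gripper":0},
    {"slide":[0,0,8],"roll":0,"gripper":0}
  ]
}}

```text
clock: 5.4
position: [0.5597, -0.0213, 0.0673]
ee_rot: [0.288, 3.128, 0.0]
force: [2.9, -0.6, 4.2]
width: 0.001
```

Run:
```python
from cell import arm
from h import *
s=arm.observe();print(s["position"],s["force"])
i=arm.get_image("scene");cv2.imwrite("pics/s5.png",cv2.resize(i["frame"][175:235,260:335],None,fx=10,fy=10,interpolation=cv2.INTER_CUBIC))
```

```text
[ 0.55968423 -0.02128057  0.06730531] [ 2.88308957 -0.63308708  4.16282   ]
```

View pics/s5.png

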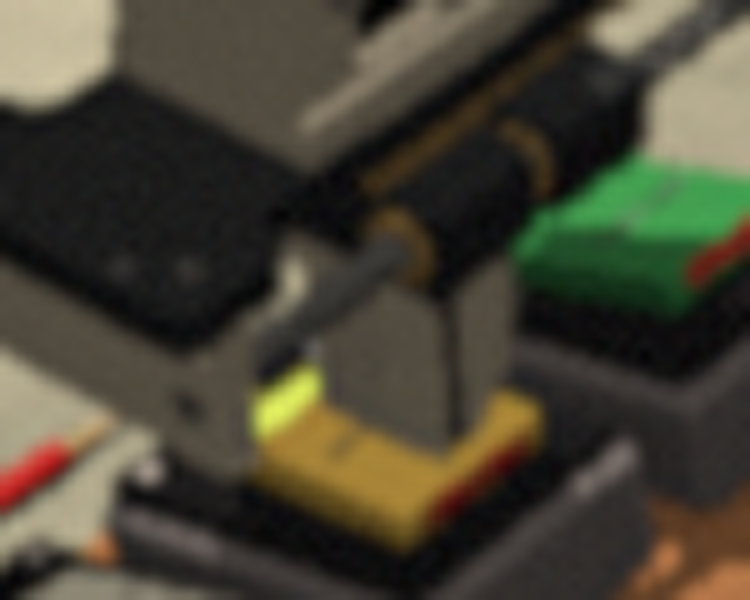

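{"name": "jog_arm", "arguments": {
  "increments": [
    {"slide":[0,0,0.5],"roll":0,"gripper":0},
    {"slide":[0,0,1],"roll":0,"gripper":0},
    {"slide":[0,0,1.5],"roll":0,"gripper":0},
    {"slide":[0,0,2],"roll":0,"gripper":0},
    {"slide":[0,0,2.5],"roll":0,"gripper":0},
    {"slide":[0,0,3],"roll":0,"gripper":0},
    {"slide":[0,0,3],"roll":0,"gripper":0},
    {"slide":[0,0,3],"roll":0,"gripper":0},
    {"slide":[0,0,3],"roll":0,"gripper":0},
    {"slide":[0,0,3],"roll":0,"gripper":0}
  ]
}}

```text
clock: 6.28
position: [0.5603, -0.0213, 0.0649]
ee_rot: [0.288, 3.126, 0.0]
force: [0.7, -1.0, 9.9]
width: 0.004
```

Run:
```python
from cell import arm
from h import *
s=arm.observe();print(s["position"],s["force"])
i=arm.get_image("scene");cv2.imwrite("pics/s6.png",cv2.resize(i["frame"][175:235,260:335],None,fx=10,fy=10,interpolation=cv2.INTER_CUBIC))
```

```text
[ 0.56025407 -0.02134454  0.06488481] [ 0.74583809 -1.02137008  9.87105414]
```

View pics/s6.png

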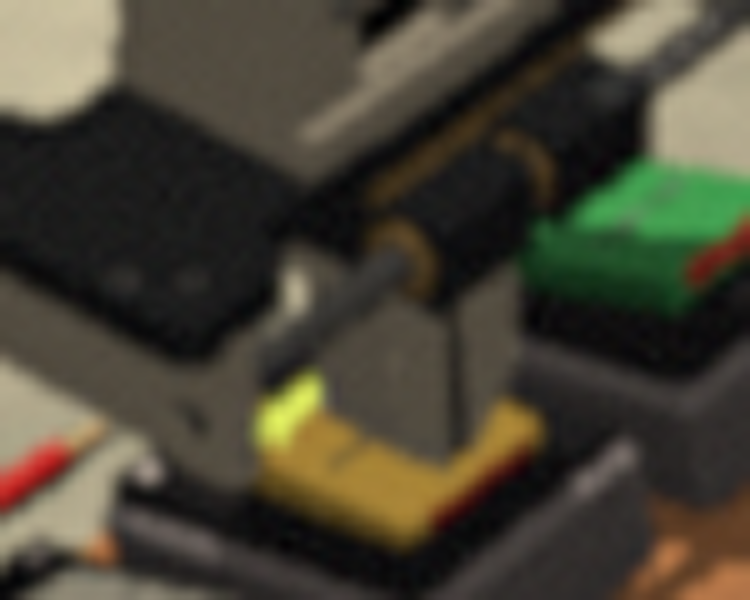

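Force rose to 9.9 N, so the rocker is down on the rubber seal, past off. I lift, shift 84 mm towards green, and check.

{"name": "jog_arm", "arguments": {
  "increments": [
    {"slide":[0,0,-6],"roll":0,"gripper":0},
    {"slide":[0,0,-18],"roll":0,"gripper":0},
    {"slide":[0,0,-35],"roll":0,"gripper":0},
    {"slide":[0,10,-45],"roll":0,"gripper":0},
    {"slide":[0,30,-45],"roll":0,"gripper":0},
    {"slide":[0,55,-45],"roll":0,"gripper":0},
    {"slide":[0,74,-45],"roll":0,"gripper":0},
    {"slide":[0,84,-45],"roll":0,"gripper":0},
    {"slide":[0,84,-45],"roll":0,"gripper":0},
    {"slide":[0,84,-45],"roll":0,"gripper":0}
  ]
}}

```text
clock: 7.17
position: [0.574, 0.0613, 0.1087]
ee_rot: [-0.287, -3.127, 0.001]
force: [0.1, -0.4, 0.3]
width: 0.006
```

Run:
```python
from cell import arm
from h import *
s=arm.observe();print(s["position"],s["force"],plan(s,tap("green",.012)))
i=arm.get_image("scene");cv2.imwrite("pics/s7.png",cv2.resize(i["frame"][150:300,200:380],None,fx=4,fy=4,interpolation=cv2.INTER_CUBIC))
```

```text
[0.5740004  0.06129042 0.108691  ] [ 0.1136191  -0.36937782  0.31450724] (array([-1.8, -0.5, 11.6]), np.float64(0.0016), array([[-0.983,  0.182, -0.001],
       [ 0.182,  0.983, -0.001],
       [ 0.001, -0.001, -1.   ]]))
```

View pics/s7.png

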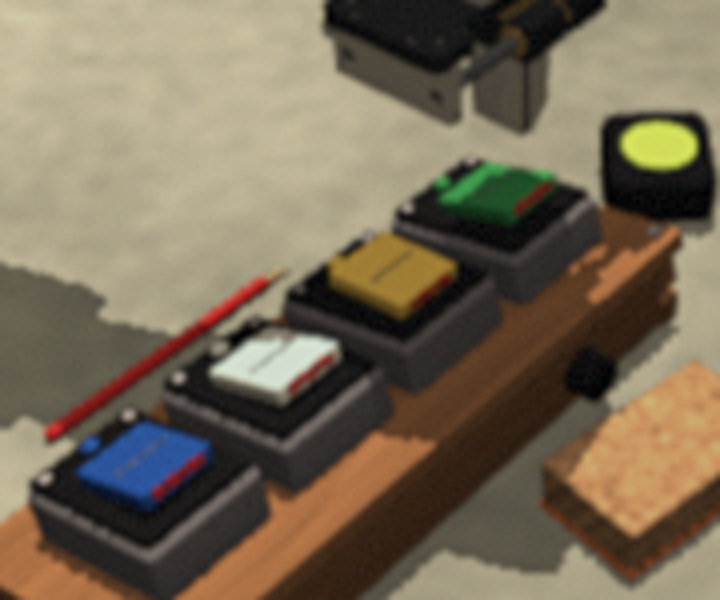

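```bash
cat >> h.py <<'E'
def slopes(i):
    P=cloud(i);R=np.array(i["R"]);t=np.array(i["t"]).ravel();K=i["intrinsics"]
    cy=np.array([-cx[1],cx[0],0])
    for c in C:
        pts=np.array([C[c]+cx*a*.019+cy*b*.017 + np.array([0,0,a*.019*.2]) for a,b in((-1,-1),(-1,1),(1,1),(1,-1))])
        p=(pts@R.T+t)@K.T;p=(p[:,:2]/p[:,2:]).round().astype(np.int32)
        m=np.zeros(P.shape[:2],np.uint8);cv2.fillPoly(m,[p],1)
        q=P[m>0]-C[c];l=q@cx;w=q@cy
        A=np.c_[l,w,np.ones(len(l))]
        k=np.abs(q[:,2])<.02
        co=np.linalg.lstsq(A[k],q[k,2],rcond=None)[0]
        print(c,k.sum(),"tilt deg",np.degrees(np.arctan(co[0])).round(1),"cross",np.degrees(np.arctan(co[1])).round(1),"h",co[2].round(4))
E
python3 - <<'E'
from cell import arm
from h import *
import pickle
d=pickle.load(open("d0.pkl","rb"));slopes(d["scene"]);slopes(d["top"]);print()
slopes(arm.get_image("scene"))
E
```

```text
green 169 tilt deg 20.8 cross -1.3 h -0.0005
yellow 203 tilt deg 20.2 cross -0.7 h -0.0007
white 229 tilt deg 20.5 cross -0.2 h -0.0008
blue 261 tilt deg 20.7 cross -0.3 h -0.001
green 293 tilt deg 18.4 cross -0.4 h 0.0006
yellow 319 tilt deg 18.2 cross 0.3 h 0.0004
white 323 tilt deg 18.9 cross -0.5 h 0.0004
blue 307 tilt deg 18.7 cross -0.2 h 0.0

green 170 tilt deg 21.1 cross -1.1 h -0.0004
yellow 202 tilt deg 4.9 cross -0.8 h -0.0003
white 230 tilt deg 20.4 cross -0.2 h -0.0007
blue 261 tilt deg 20.7 cross -0.6 h -0.0009
```

Yellow's tilt is now 4.9°, so it is fully off and the others are unchanged. Now green.

{"name": "jog_arm", "arguments": {
  "increments": [
    {"slide":[-1.5,0,15],"roll":0,"gripper":0},
    {"slide":[-1.5,0,26],"roll":0,"gripper":0},
    {"slide":[-1.5,0,32],"roll":0,"gripper":0},
    {"slide":[-1.5,0,34],"roll":0,"gripper":0},
    {"slide":[-1.5,0,36],"roll":0,"gripper":0},
    {"slide":[-1.5,0,38],"roll":0,"gripper":0},
    {"slide":[-1.5,0,40],"roll":0,"gripper":0},
    {"slide":[-1.5,0,42],"roll":0,"gripper":0},
    {"slide":[-1.5,0,43],"roll":0,"gripper":0},
    {"slide":[-1.5,0,43],"roll":0,"gripper":0}
  ]
}}

```text
clock: 8.1
position: [0.5772, 0.0609, 0.0667]
ee_rot: [0.289, 3.126, 0.0]
force: [1.7, -1.8, 5.7]
width: 0.006
```

{"name": "jog_arm", "arguments": {
  "increments": [
    {"slide":[0,0,0.5],"roll":0,"gripper":0},
    {"slide":[0,0,1],"roll":0,"gripper":0},
    {"slide":[0,0,1.5],"roll":0,"gripper":0},
    {"slide":[0,0,2],"roll":0,"gripper":0},
    {"slide":[0,0,2],"roll":0,"gripper":0},
    {"slide":[0,0,2],"roll":0,"gripper":0},
    {"slide":[0,0,2],"roll":0,"gripper":0},
    {"slide":[0,0,2],"roll":0,"gripper":0},
    {"slide":[0,0,2],"roll":0,"gripper":0},
    {"slide":[0,0,2],"roll":0,"gripper":0}
  ]
}}

```text
clock: 8.93
position: [0.5775, 0.0609, 0.0653]
ee_rot: [0.289, 3.125, 0.001]
force: [1.3, -2.1, 9.1]
width: 0.008
```

Force is 9.1 N, so green is on the seal. I lift and move 168 mm to white, going over yellow.

{"name": "jog_arm", "arguments": {
  "increments": [
    {"slide":[0,0,-8],"roll":0,"gripper":0},
    {"slide":[0,0,-25],"roll":0,"gripper":0},
    {"slide":[0,0,-45],"roll":0,"gripper":0},
    {"slide":[0,-15,-45],"roll":0,"gripper":0},
    {"slide":[0,-45,-45],"roll":0,"gripper":0},
    {"slide":[0,-80,-45],"roll":0,"gripper":0},
    {"slide":[0,-115,-45],"roll":0,"gripper":0},
    {"slide":[0,-145,-45],"roll":0,"gripper":0},
    {"slide":[0,-162,-45],"roll":0,"gripper":0},
    {"slide":[0,-167,-45],"roll":0,"gripper":0}
  ]
}}

```text
clock: 9.77
position: [0.5438, -0.1074, 0.109]
ee_rot: [-0.297, -3.127, 0.002]
force: [-0.8, 0.1, 0.3]
width: 0.005
```

Run:
```python
from cell import arm
from h import *
s=arm.observe();print(s["position"],s["force"],plan(s,tap("white",.012))[:2])
i=arm.get_image("scene");slopes(i);cv2.imwrite("pics/s8.png",cv2.resize(i["frame"][150:300,200:380],None,fx=4,fy=4,interpolation=cv2.INTER_CUBIC))
print(arm.observe()["position"])
```

```text
[ 0.54379675 -0.10743909  0.10904833] [-0.82372424  0.07883401  0.32566041] (array([-0.8,  3.2, 11.4]), np.float64(-0.0046))
green 173 tilt deg 5.3 cross -0.5 h -0.0002
yellow 202 tilt deg 5.7 cross -0.4 h -0.0003
white 233 tilt deg 20.8 cross -0.5 h -0.0007
blue 263 tilt deg 20.9 cross -0.6 h -0.001
[ 0.54424571 -0.10622035  0.10902386]
```

View pics/s8.png

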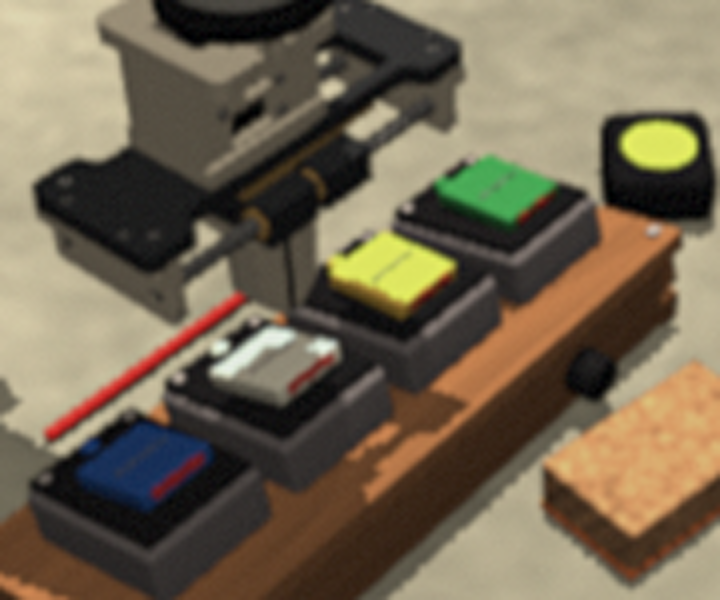

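Green's tilt is 5.3° and yellow's 5.7°, both off. White and blue are still on. The tips hang above white, at (265,300) in the crop. Now pressing white.

{"name": "jog_arm", "arguments": {
  "increments": [
    {"slide":[-1,0,15],"roll":0,"gripper":0},
    {"slide":[-1,0,26],"roll":0,"gripper":0},
    {"slide":[-1,0,32],"roll":0,"gripper":0},
    {"slide":[-1,0,34],"roll":0,"gripper":0},
    {"slide":[-1,0,36],"roll":0,"gripper":0},
    {"slide":[-1,0,38],"roll":0,"gripper":0},
    {"slide":[-1,0,40],"roll":0,"gripper":0},
    {"slide":[-1,0,42],"roll":0,"gripper":0},
    {"slide":[-1,0,43],"roll":0,"gripper":0},
    {"slide":[-1,0,43],"roll":0,"gripper":0}
  ]
}}

```text
clock: 10.65
position: [0.5477, -0.1032, 0.0667]
ee_rot: [0.288, 3.126, 0.0]
force: [1.5, 2.5, 6.1]
width: 0.003
```

{"name": "jog_arm", "arguments": {
  "increments": [
    {"slide":[0,0,0.5],"roll":0,"gripper":0},
    {"slide":[0,0,1],"roll":0,"gripper":0},
    {"slide":[0,0,1.5],"roll":0,"gripper":0},
    {"slide":[0,0,2],"roll":0,"gripper":0},
    {"slide":[0,0,2],"roll":0,"gripper":0},
    {"slide":[0,0,2],"roll":0,"gripper":0},
    {"slide":[0,0,2],"roll":0,"gripper":0},
    {"slide":[0,0,2],"roll":0,"gripper":0},
    {"slide":[0,0,2],"roll":0,"gripper":0},
    {"slide":[0,0,2],"roll":0,"gripper":0}
  ]
}}

```text
clock: 11.48
position: [0.548, -0.1033, 0.0652]
ee_rot: [0.288, 3.125, 0.001]
force: [0.1, 1.7, 9.8]
width: 0.004
```

{"name": "jog_arm", "arguments": {
  "increments": [
    {"slide":[0,0,-6],"roll":0,"gripper":0},
    {"slide":[0,0,-20],"roll":0,"gripper":0},
    {"slide":[0,0,-45],"roll":0,"gripper":0},
    {"slide":[0,0,-75],"roll":0,"gripper":0},
    {"slide":[0,0,-105],"roll":0,"gripper":0},
    {"slide":[0,0,-130],"roll":0,"gripper":0},
    {"slide":[0,0,-145],"roll":0,"gripper":0},
    {"slide":[0,0,-150],"roll":0,"gripper":0},
    {"slide":[0,0,-150],"roll":0,"gripper":0},
    {"slide":[0,0,-150],"roll":0,"gripper":0}
  ]
}}

```text
clock: 12.32
position: [0.5459, -0.1033, 0.2132]
ee_rot: [-0.289, -3.127, -0.0]
force: [-0.3, 0.3, -1.3]
width: 0.005
```

Run:
```python
from cell import arm
from h import *
s=arm.observe();print(s["position"],s["force"],s["clock"])
i=arm.get_image("scene");slopes(i);cv2.imwrite("pics/s9.png",i["frame"])
```

```text
[ 0.54591181 -0.10331017  0.21321458] [-0.31894396  0.28868542 -1.27673602] 12.3167
green 173 tilt deg 5.8 cross 0.1 h -0.0
yellow 202 tilt deg 4.9 cross -0.6 h -0.0002
white 233 tilt deg 5.5 cross -0.5 h -0.0004
blue 260 tilt deg 20.8 cross 0.3 h -0.001
```

View pics/s9.png

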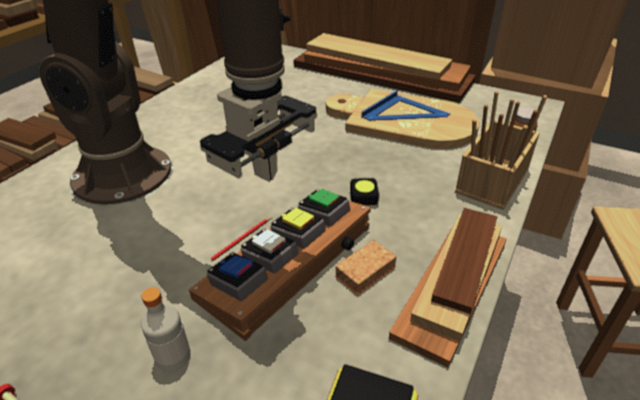

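Yellow, green and white are flat (off), blue is still tilted (on), and the loose things are at the same pixels as before. The gripper is clear at about (260,150).

```bash
python3 -c "
from cell import arm
print(arm.sign_off())"
```

```text
the job is handed in; nothing more can be done
None
```

I tapped the yellow, then the green, then the white rocker off with the shut fingertips, lifted clear and handed the job in at about 12 s.

- **Rockers:** The last depth check gave tilts of 4.9° for yellow, 5.8° for green and 5.5° for white, where off is 5°. Blue read 20.8°, the same as at the start, so it is still on.
- **Forces:** The highest force I read while pressing was about 10 N, against the 25 N limit. I read it only at the end of each move.
- **Loose things:** The pencil, tape measure, glue bottle and sanding block appear at the same places in the last scene picture as in the first. I compared these by eye and did not measure them.
- **Disagreement:** The fingertips were about 30 mm higher than the reported TCP position, according to the scene depth. My first descent therefore stopped short, without touching anything. I then set the press depth from the camera picture and the force reading.

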